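# Demagnetise a ground parallel with the hold-to-run lever

### The arm

A 7-joint arm with a two-finger parallel gripper is mounted at the origin on a cart in front of the work surface, level with it; the furniture and walls round the work are solid. World frame = base frame: x ahead of the robot, y to its left, z up, the work surface at z = 0. Lengths are in mm, angles in rad, forces in N, time in s.
With the tool pointing down it reaches from about 425 to 825 mm from the base axis. Payload 3.6 kg.
Tool frame: the origin (TCP) lies between the finger pads; the fingertips stand 8 mm ahead of it and the grasp point (between the pads) lies 11 mm behind it (env.tips_ahead is the distance from the TCP to the fingertips, in mm); z points along the fingers, y is the line along which they close (so a half turn about z gives the same grasp; the last joint's range is limited). The gripper opens to 85 mm and grips with 20 to 120 N. Pads are 22 mm wide; open, the fingers measure 114 mm over their backs; the gripper's body (76 mm by 85 mm) begins 54 mm behind the grasp point. The pads swing forward as they close: fully open they stand 13 mm farther back than shut.
Start: joints at [1.097, 0.615, -0.013, 1.423, 0.008, 1.103, -0.04], TCP at [281.446, -585.875, 208.197] pointing down, gripper open.
Joint ranges: [-3.12, 3.12], [-0.3, 2.06], [-1.34, 1.32], [0.26, 2.42], [-1.36, 4.5], [0.01, 1.98], [-2.84, 2.84]. Speed limits (rad/s): [2.79, 2.79, 3.14, 3.14, 3.14, 3.14, 3.14].

### API

Orientations are given as a unit quaternion [x, y, z, w].
In Python, from bench import env, vision gives the robot as it stands.
- The arm moves only by the tool step_arm, never from a script. Its arguments are lists of equal length, an entry for each row: "translation": the shift along the tool's x, y, z scaled (see below), a list of three; "turn": the turn, a rotation vector about the tool's x, y, z scaled (see below), a list of three. A call has 1 to 10 rows; each row is the pose to reach, as a shift and turn from the pose commanded when the call began, along the tool's axes at that moment; what a row does not reach only later rows make up. The controller multiplies each number of a shift by 0.15 m and each number of a turn by 2 rad. A row lasts 1/12 s, in which the tool goes at most 41.7 mm and 7.16 degrees, less where a joint would pass 70% of its speed; a pose out of reach is approached as far as the arm can. A call with a number of a shift or a turn outside -1 to 1 is refused whole. A call with a gripper value outside its range is refused whole. "hand" is the opening, from 0 (shut) to 1 (fully open), set as the call begins (left out, the last holds). The fingers move at their own pace and stop on an object; "squeeze" is the grip in N (left out, the last holds). Time passes only in rows, so rows that repeat a pose let the fingers close. It gives the time, the measured TCP pose, the force, the opening and the grip force at its end, in the units of the state.
- env.sense(): the state, without advancing time (a new reading comes with each control period).
- vision.read_camera(name): name is "scene" or "top"; returns the picture (420x560x3 uint8, red, green, blue); there is no depth.
- vision.get_calibration(name): a dict with "vertical_fov" (degrees; the focal length in pixels is half the picture's height over the tangent of half this angle, whatever the lens; pixels are square), "cx", "cy" (the principal point, pixels), "rvec" (rotation vector, rad) and "tvec" (3), from world to camera coordinates, as OpenCV has them. Camera axes: x right, y down, z forward; pixel columns grow to the right and rows downward; lengths in mm; the calibration is good to about 2 mm. A picture is of the moment at which its call begins. get_calibration takes no time and is no camera call.
- env.sign_off(): hands the job in; it is judged then, once.
The state is a dict: "time": time; "joint_pos": joint angles; "joint_vel": joint speeds; "joint_efforts": joint torques, N m; "tcp_pos": TCP position; "ee_rot": TCP orientation; "ft_force": force on the tool from outside, world axes, zero at the start; "moment": the same for the moment, N m; "width": finger opening in mm; "grasp_force": force on a finger pad.
Only numpy, scipy, OpenCV 4.12 (cv2) and the standard library are available. Lean on these libraries where they do the work, as an engineer would, in place of code of your own. Each camera call takes 0.05 s, during which the arm holds its last target. There are 200 camera calls.

### The job

Demagnetise the ground steel parallel: set it gently, standing on its narrow edge as it does now, into the long blue-framed nest on the demagnetiser without dropping or knocking it, and let go of it. Then press the pad of the spring-loaded hold-to-run lever down until the pointer stands in the green sector, never pushing it on well into the red, and finish while still holding the lever there; leave the cup, the polish pot, the oil bottle and the tape roll alone.

Things in the scene. Friction and masses are not known exactly. Their poses are not given: they have to be found in the camera images.
- parallel_bar: Ground steel parallel, a plain bright grey bar 10 mm thick (its x) x 100 mm long (its y) x 22 mm high (its z), 0.12 to 0.24 kg, loose, standing on its narrow 10 mm edge on the bench. Origin: centre of its underside. It may go into the nest either way round.
- demagnetiser: Grey demagnetiser, a box 140 mm (its x) x 220 mm (its y) x 48 mm high, fixed to the bench. Origin: centre of its underside on the bench; z up; -x is its front with the cooling slots (robot side). The nest is on its +y half; the lever's hinge and a gauge plate stand on its -y half and the lever reaches out beyond its -y end.
- gauge (a point): Point on the front face of the upright white gauge plate, straight above the lever hinge, at (30, -70, 147) mm from the demagnetiser's origin. The plate is 72 mm wide along y, 4 mm thick, its top 160 mm above the bench. Painted sectors, from +y to -y: grey (off), green (run), red (trips off). The lever's black pointer swings in front of it towards -y as the lever is pressed.
- nest (a point): Centre of the nest's floor, 50 mm above the bench, at (0, 55, 50) mm from the demagnetiser's origin. The nest is a slot open at the top, 108 mm long along the demagnetiser's x and 16 mm wide along its y, in a blue frame 6 mm high (top 56 mm above the bench) and 5 to 6 mm thick; the bar rests on its floor, its length along the demagnetiser's x.
- run_lever (a joint): Hold-to-run lever hinged about the demagnetiser's +x axis at (0, -70, 85) mm from its origin. Value in rad, grows as the pad is pushed down: 0 released (arm rises 0.37 rad towards the pad), 0.37 arm level and pointer upright, 0.70 bottom stop. Green sector 0.28 to 0.46, red above. A spring returns it to 0: at the pad 3.5 N to start it, 7 N at 0.37, 10 N at 0.70.
- lever_pad (a point): Centre of the upper face of the lever's black pad, 36 x 36 mm, moving with the lever; 120 mm from the hinge, towards the demagnetiser's -y. About 134 mm above the bench when released, 91 mm at 0.37 rad. Nothing but the bench lies below it.
- cup: White cup, 59 mm across, 54 mm high, upright. Origin: centre of its underside. Bystander.
- polish_pot: Small polish pot with blue lid, 36 mm across, 22 mm high. Origin: centre of its underside. Bystander.
- oil: Oil bottle, clear with brown oil and a grey nozzle cap, 40 mm across, 106 mm high. Origin: centre of its underside. Bystander.
- tape: Roll of yellow tape lying flat, 83 mm across, 18 mm high. Origin: centre of its underside. Bystander.
Mind the look-alikes: they are no part of the job. Leave any black or pink look-alike of the parallel_bar alone.

How it is judged:
By the outcome, as a careful person would: the job done as asked, in the order asked, and still so for the second after the job is handed in, while the arm keeps its last pose, push and grip.
It also fails if it takes over 59 s, if anything falls off the work surface, if the arm or the gripper's body presses on something with over 40 N, if the wrist force passes 120 N, or if a joint passes its speed limit or range.

## Working session

There is one attempt and no reset: what is moved stays moved. The work goes in short steps, Python scripts to look and compute and a tool call to move; the robot and the scene stay as the last step left them, time stands still between calls to the robot, and variables do not carry over. Pictures are saved under pics/ and viewed, at most 10 in all, crops included, and the job is handed in when it is done.

Besides the shell and the picture viewer there is one more tool, called after "Emit:" as name(argument=value, ...), one argument or row to a line, values as JSON. step_arm: Moves the arm, as the interface text tells. Shifts and turns lie within -1 to 1; 1 stands for 0.15 m of shift or 2 rad of turn. Its arguments: {"type":"object","properties":{"translation":{"type":"array"},"turn":{"type":"array"},"hand":{"type":"number"},"squeeze":{"type":"number"}},"required":["translation","turn"]}

```bash
mkdir -p pics
cat > h.py <<'E'
from bench import env, vision
import numpy as np, cv2
from scipy.spatial.transform import Rotation as R
def cal(n):
    c=vision.get_calibration(n); f=210/np.tan(np.radians(c["vertical_fov"])/2)
    K=np.array([[f,0,c["cx"]],[0,f,c["cy"]],[0,0,1.]]); return K,np.array(c["rvec"],float).ravel(),np.array(c["tvec"],float).ravel(),c
def ray(n,p):
    K,r,t,c=cal(n); M=R.from_rotvec(r).as_matrix()
    d=M.T@np.linalg.solve(K,[p[0],p[1],1.]); return -M.T@t,d
def onz(n,p,z):
    o,d=ray(n,p); return o+d*(z-o[2])/d[2]
def proj(n,P):
    K,r,t,c=cal(n); return cv2.projectPoints(np.array(P,float).reshape(-1,3),r,t,K,None)[0].reshape(-1,2)
def move(P,Rz=None):
    "shift/turn numbers from present pose to TCP P, tool orientation matrix"
    s=env.sense(); Q=R.from_quat(s["ee_rot"]); d=Q.inv().apply(np.array(P)-s["tcp_pos"])/150
    return d.round(3), None if Rz is None else ((Q.inv()*Rz).as_rotvec()/2).round(4)
def down(a): # tool pointing down, tool y axis at world angle a
    y=np.array([np.cos(a),np.sin(a),0]); z=np.array([0,0,-1.]); return R.from_matrix(np.c_[np.cross(y,z),y,z])
E
python3 - <<'E'
from h import *
for n in("scene","top"):
    im=vision.read_camera(n); np.save(n+"0.npy",im); cv2.imwrite(f"pics/{n}0.png",cv2.resize(im[...,::-1],(800,600)))
    print(cal(n)[3], ray(n,(280,210)))
s=env.sense(); print(s, R.from_quat(s["ee_rot"]).as_matrix().round(3))
E
```

```text
{'vertical_fov': 52.653440151260654, 'cx': 281.1737745766282, 'cy': 215.77653768411415, 'rvec': array([ 1.23779176, -2.31145747,  0.92716057]), 'tvec': array([339.65699623, 416.26103774, 713.71608391])} (array([ 22.4784106 , 386.81267584, 804.92325716]), array([ 0.59004696, -0.38252091, -0.71113658]))
{'vertical_fov': 46.79154446037191, 'cx': 269.5107927641593, 'cy': 218.8990119829903, 'rvec': array([ 2.18730741, -2.13003401,  0.1591679 ]), 'tvec': array([ -23.3071896 ,  603.61663357, 1385.57743516])} (array([ 414.26966756,   10.0184911 , 1453.6166505 ]), array([ 0.15178308, -0.03323508, -0.98826134]))
{'time': 0.1, 'joint_pos': array([ 1.09648842,  0.61581164, -0.01262002,  1.42476829,  0.00807687,
        1.10338791, -0.0404335 ]), 'joint_vel': array([ 0.00038862, -0.001182  ,  0.00076711, -0.00253237, -0.00035968,
       -0.00021692, -0.00105312]), 'joint_efforts': array([ 5.53710433e-04, -4.70383859e+01,  2.60141110e-01, -1.71571416e+01,
        1.01490729e-02,  5.86351802e-03, -2.29111936e-05]), 'tcp_pos': array([ 281.13675652, -585.224429  ,  207.15125648]), 'ee_rot': array([ 9.75034664e-01,  2.22049661e-01, -2.61438252e-04, -1.13312536e-03]), 'ft_force': array([-0.3014091 , -0.37115566, -0.07754127]), 'moment': array([-0.00086005, -0.01112987, -0.04581892]), 'grasp_force': 0.0, 'width': 85.40336095361143} [[ 0.901  0.433 -0.001]
 [ 0.433 -0.901  0.002]
 [-0.    -0.002 -1.   ]]
```

View pics/scene0.png

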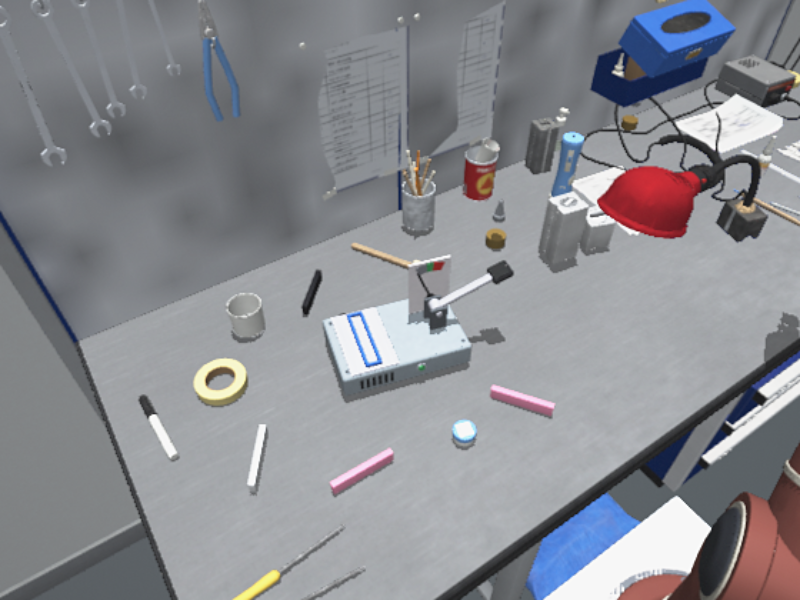

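View pics/top0.png

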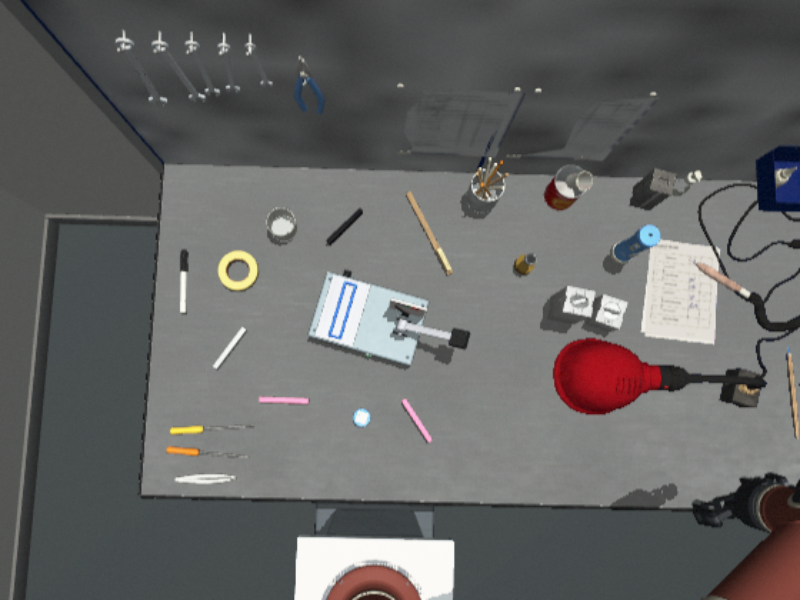

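Scene: candidates for the bar in the top view (800x600) are the bright grey/white bar (229,348), the pen (183,282), pink bars (284,400) and (416,420), and a black bar (345,226). By its description I choose (229,348), which is (257,458) in the scene view. The demagnetiser nest is at (343,309) and the pad at (459,338). The lamp is at (595,375).

```bash
cat > m.py <<'E'
from h import *
ims={n:np.load(n+"0.npy") for n in("scene","top")}
hsv={n:cv2.cvtColor(i,cv2.COLOR_RGB2HSV).astype(int) for n,i in ims.items()}
def blob(n,m,c,rad):
    c=np.array(c)*.7; m=m.astype(np.uint8)
    yy,xx=np.mgrid[:420,:560]; m[(abs(xx-c[0])>rad)|(abs(yy-c[1])>rad)]=0
    k,l,st,ce=cv2.connectedComponentsWithStats(m); i=1+np.argmax(st[1:,4]); return (l==i).astype(np.uint8),ce[i],st[i]
H=hsv
res={}
for n,c in(("top",(229,348)),("scene",(257,458))):
    h=H[n]; m,ce,st=blob(n,(h[...,2]>150)&(h[...,1]<50),c,30)
    cnt=cv2.findContours(m,0,2)[0][0]; rr=cv2.minAreaRect(cnt); bx=cv2.boxPoints(rr)
    print("bar",n,rr,st, [onz(n,p,22)[:2].round(1) for p in bx], onz(n,ce,22).round(1), np.median(ims[n][m>0],0))
for n,c in(("top",(343,309)),("scene",(364,338))):
    h=H[n]; m,ce,st=blob(n,(abs(h[...,0]-110)<14)&(h[...,1]>110),c,35)
    cnt=cv2.findContours(m,0,2)[0][0]; rr=cv2.minAreaRect(cnt)
    P=np.array([onz(n,p[0],56)[:2] for p in cnt],np.float32)
    print("nest",n,[np.round(q,2) for q in cv2.minAreaRect(P)], st)
for n,c in(("top",(459,338)),("scene",(501,271))):
    h=H[n]; m,ce,st=blob(n,h[...,2]<50,c,12); print("pad",n,st,onz(n,ce,130).round(1))
def tri(a,b):
    o1,d1=ray("top",np.array(a)*.7);o2,d2=ray("scene",np.array(b)*.7)
    s=np.linalg.lstsq(np.c_[d1,-d2],o2-o1,rcond=None)[0]; p,q=o1+s[0]*d1,o2+s[1]*d2; return ((p+q)/2).round(0),np.linalg.norm(p-q).round(0)
print("lampL/edge",tri((556,375),(602,205)),"lamp neck",tri((645,373),(690,185)),"lamp top",tri((600,350),(650,172)), "pad",tri((459,338),(501,271)),"bottle",tri((530,258),(497,238)))
a=ims["top"][215:275,135:195]; b=ims["scene"][290:350,150:210]
cv2.imwrite("pics/crop.png",cv2.resize(np.hstack([a,b])[...,::-1],(800,400),interpolation=0))
E
python3 m.py
```

```text
bar top ((159.87997436523438, 243.16000366210938), (3.999999761581421, 35.19999694824219), 36.869895935058594) [149 228  23  30 139] [array([486.7, 347. ]), array([571.5, 289.6]), array([564.6, 279.8]), array([479.9, 337.2])] [526.5 312.8  22. ] [238. 241. 238.]
bar scene ((179.5, 320.5), (59.0, 59.0), 90.0) [ 150  291   60   60 3453] [array([622.5, 339.8]), array([550.5, 232.1]), array([426.9, 294.5]), array([491.4, 391.2])] [520.  315.9  22. ] [167. 169. 173.]
nest top [array([605.29,  80.62]), array([ 27.13, 116.15]), np.float64(75.29)] [230 197  20  40 158]
nest scene [array([605.17,  81.86]), array([ 27.54, 118.97]), np.float64(75.46)] [243 218  24  39 211]
pad top [314 231  15  13 126] [ 545.8 -149.1  130. ]
pad scene [345 191  14   8  19] [ 532.9 -139.   130. ]
lampL/edge (array([ 484., -300.,  238.]), np.float64(22.0)) lamp neck (array([ 477., -481.,  211.]), np.float64(18.0)) lamp top (array([ 508., -390.,  254.]), np.float64(30.0)) pad (array([ 546., -150.,  130.]), np.float64(1.0)) bottle (array([ 737., -319.,   -8.]), np.float64(3.0))
```

View pics/crop.png

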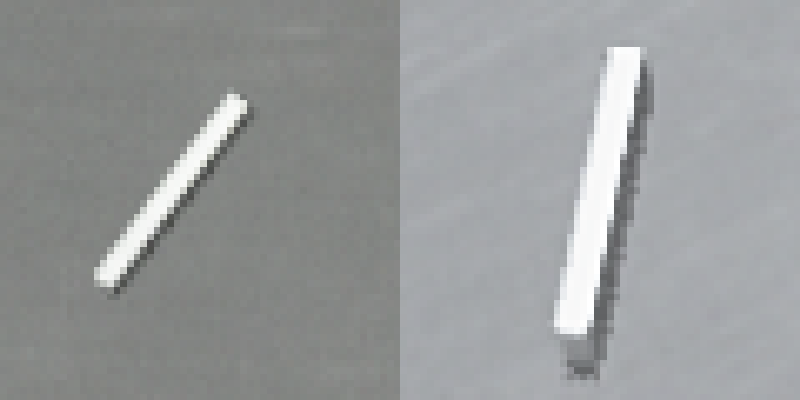

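The crop shows a plain bright grey-white bar standing on edge, shadowed on its side, with top-view ends near (486,347) and (571,285) mm. That is the right one. I'll lift clear of the lamp first.

Emit:
step_arm(
  translation=[
    [0, 0, -0.3],
    [0, 0, -0.6],
    [0, 0, -0.9],
    [0.1, -0.12, -1],
    [0.3, -0.36, -1],
    [0.5, -0.6, -1],
    [0.65, -0.8, -1],
    [0.65, -0.8, -1],
    [0.65, -0.8, -1],
  ],
  turn=[
    [0, 0, 0],
    [0, 0, 0],
    [0, 0, 0],
    [0, 0, 0],
    [0, 0, 0],
    [0, 0, 0],
    [0, 0, 0],
    [0, 0, 0],
    [0, 0, 0],
  ],
  hand=0.5,
)

```text
time: 0.85
tcp_pos: [319.0, -432.0, 358.7]
ee_rot: [0.974, 0.225, 0.001, -0.001]
ft_force: [-0.2, -0.4, 1.0]
width: 42.7
grasp_force: 0.0
```

Run:
```python
from h import *
import m
for n,c in(("top",(229,348)),("scene",(257,458))):
    mm,ce,st=m.blob(n,m.H[n][...,2]>205,c,40)
    p=np.array([onz(n,q[::-1],22)[:2] for q in np.argwhere(mm)]); u,s,v=np.linalg.svd(p-p.mean(0))
    t=(p-p.mean(0))@v[0]; print("BAR",n,p.mean(0).round(1),np.degrees(np.arctan2(v[0][1],v[0][0])).round(1),t.min(),t.max())
s=env.sense();print(s["time"],s["tcp_pos"],s["width"]);print(move([440,-150,380],down(np.radians(-20))))
```

```text
bar top ((159.87997436523438, 243.16000366210938), (3.999999761581421, 35.19999694824219), 36.869895935058594) [149 228  23  30 139] [array([486.7, 347. ]), array([571.5, 289.6]), array([564.6, 279.8]), array([479.9, 337.2])] [526.5 312.8  22. ] [238. 241. 238.]
bar scene ((179.5, 320.5), (59.0, 59.0), 90.0) [ 150  291   60   60 3453] [array([622.5, 339.8]), array([550.5, 232.1]), array([426.9, 294.5]), array([491.4, 391.2])] [520.  315.9  22. ] [167. 169. 173.]
nest top [array([605.29,  80.62]), array([ 27.13, 116.15]), np.float64(75.29)] [230 197  20  40 158]
nest scene [array([605.17,  81.86]), array([ 27.54, 118.97]), np.float64(75.46)] [243 218  24  39 211]
pad top [314 231  15  13 126] [ 545.8 -149.1  130. ]
pad scene [345 191  14   8  19] [ 532.9 -139.   130. ]
lampL/edge (array([ 484., -300.,  238.]), np.float64(22.0)) lamp neck (array([ 477., -481.,  211.]), np.float64(18.0)) lamp top (array([ 508., -390.,  254.]), np.float64(30.0)) pad (array([ 546., -150.,  130.]), np.float64(1.0)) bottle (array([ 737., -319.,   -8.]), np.float64(3.0))
BAR top [526.6 312.4] 145.9 -49.22531792089047 50.182054327435004
BAR scene [525.4 314.1] 145.9 -51.07065868375597 47.61897577902631
0.85 [ 318.9557803  -432.03445388  358.69566098] 42.71528686699838
(array([ 1.55 , -1.336, -0.139]), array([-1.000e-04, -8.000e-04, -3.838e-01]))
```

Emit:
step_arm(
  translation=[
    [0.2, -0.17, -0.05],
    [0.4, -0.34, -0.1],
    [0.6, -0.52, -0.1],
    [0.8, -0.7, -0.1],
    [1, -0.86, -0.1],
    [1, -0.86, -0.1],
  ],
  turn=[
    [0, 0, -0.05],
    [0, 0, -0.1],
    [0, 0, -0.15],
    [0, 0, -0.2],
    [0, 0, -0.25],
    [0, 0, -0.3],
  ],
)

```text
time: 1.35
tcp_pos: [400.9, -247.0, 373.5]
ee_rot: [0.861, 0.508, 0.003, -0.001]
ft_force: [0.3, -0.2, 0.7]
width: 43.0
grasp_force: 0.0
```

Run:
```python
from h import *
print(move([450,-50,370],down(np.radians(10))))
```

```text
(array([ 1.307, -0.349,  0.031]), array([ 0.0013, -0.0026, -0.34  ]))
```

Emit:
step_arm(
  translation=[
    [0.2, -0.05, 0],
    [0.4, -0.1, 0],
    [0.6, -0.15, 0],
    [0.8, -0.2, 0.03],
    [1, -0.27, 0.03],
    [1, -0.27, 0.03],
  ],
  turn=[
    [0, 0, -0.05],
    [0, 0, -0.1],
    [0, 0, -0.16],
    [0, 0, -0.22],
    [0, 0, -0.28],
    [0, 0, -0.34],
  ],
)

```text
time: 1.85
tcp_pos: [438.2, -98.2, 368.7]
ee_rot: [0.644, 0.765, 0.002, -0.001]
ft_force: [-0.4, 0.1, 0.4]
width: 42.7
grasp_force: 0.0
```

Run:
```python
from h import *
print(move([526,313,370],down(np.radians(55.9))))
```

```text
(array([2.6  , 1.046, 0.004]), array([ 0.0017, -0.0016, -0.4017]))
```

Emit:
step_arm(
  translation=[
    [0.25, 0.1, 0],
    [0.5, 0.2, 0],
    [0.75, 0.3, 0],
    [1, 0.4, 0],
    [1, 0.4, 0],
  ],
  turn=[
    [0, 0, -0.05],
    [0, 0, -0.1],
    [0, 0, -0.15],
    [0, 0, -0.2],
    [0, 0, -0.25],
  ],
)

```text
time: 2.27
tcp_pos: [473.5, 62.0, 368.8]
ee_rot: [0.433, 0.901, 0.004, -0.001]
ft_force: [-0.3, 2.2, 0.2]
width: 42.8
grasp_force: 0.0
```

Run:
```python
from h import *
print(move([526,313,250],down(np.radians(55.9))))
```

```text
(array([1.084, 1.314, 0.805]), array([ 0.0032, -0.0022, -0.1507]))
```

Emit:
step_arm(
  translation=[
    [0.17, 0.2, 0],
    [0.34, 0.4, 0.1],
    [0.51, 0.6, 0.2],
    [0.68, 0.8, 0.3],
    [0.8, 1, 0.4],
    [0.8, 1, 0.5],
    [0.8, 1, 0.5],
  ],
  turn=[
    [0, 0, -0.05],
    [0, 0, -0.1],
    [0, 0, -0.15],
    [0, 0, -0.15],
    [0, 0, -0.15],
    [0, 0, -0.15],
    [0, 0, -0.15],
  ],
)

```text
time: 2.85
tcp_pos: [517.6, 239.6, 289.1]
ee_rot: [0.302, 0.953, -0.002, -0.003]
ft_force: [0.1, -1.4, -0.2]
width: 42.4
grasp_force: 0.0
```

Run:
```python
from h import *
print(env.tips_ahead, move([526,313,170],down(np.radians(55.9))))
```

```text
8.0 (array([0.232, 0.437, 0.792]), array([-0.0033, -0.0022, -0.0087]))
```

Emit:
step_arm(
  translation=[
    [0.12, 0.2, 0.2],
    [0.232, 0.437, 0.4],
    [0.232, 0.437, 0.6],
    [0.232, 0.437, 0.792],
    [0.232, 0.437, 0.792],
    [0.232, 0.437, 0.792],
  ],
  turn=[
    [-0.003, -0.002, -0.009],
    [-0.003, -0.002, -0.009],
    [-0.003, -0.002, -0.009],
    [-0.003, -0.002, -0.009],
    [-0.003, -0.002, -0.009],
    [-0.003, -0.002, -0.009],
  ],
)

```text
time: 3.35
tcp_pos: [528.6, 310.7, 174.1]
ee_rot: [0.295, 0.955, 0.001, 0.003]
ft_force: [-0.3, 0.2, 0.8]
width: 42.4
grasp_force: 0.0
```

Run:
```python
from h import *
print(move([526,313,60],down(np.radians(55.9))))
for n in("scene","top"):
    np.save(n+"1.npy",vision.read_camera(n))
b=np.load("scene1.npy")[240:360,110:270]; a=np.load("top1.npy")[180:300,90:250]
cv2.imwrite("pics/c1.png",cv2.resize(np.hstack([a,b])[...,::-1],(800,300),interpolation=0))
```

```text
(array([0.027, 0.001, 0.761]), array([ 0.0012,  0.0023, -0.0023]))
```

View pics/c1.png

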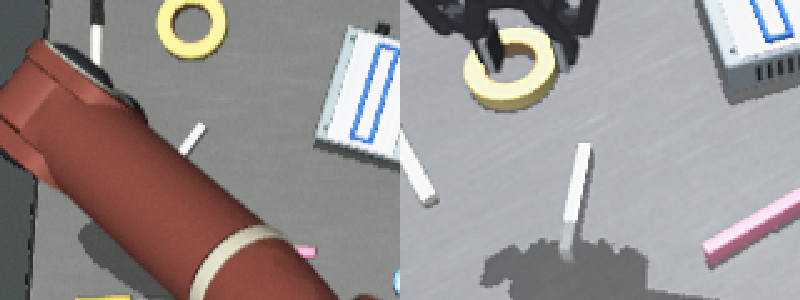

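The arm is above the still-unmoved bar (scene crop around (575,200)), with the fingers straddling its axis. I'll descend.

Emit:
step_arm(
  translation=[
    [0.015, 0, 0.2],
    [0.027, 0, 0.4],
    [0.027, 0, 0.6],
    [0.027, 0, 0.7],
    [0.027, 0, 0.76],
    [0.027, 0, 0.76],
    [0.027, 0, 0.76],
  ],
  turn=[
    [0.001, 0.002, -0.002],
    [0.001, 0.002, -0.002],
    [0.001, 0.002, -0.002],
    [0.001, 0.002, -0.002],
    [0.001, 0.002, -0.002],
    [0.001, 0.002, -0.002],
    [0.001, 0.002, -0.002],
  ],
)

```text
time: 4.03
tcp_pos: [526.2, 316.9, 63.0]
ee_rot: [0.292, 0.956, 0.003, 0.002]
ft_force: [-0.5, -0.1, 1.0]
width: 43.0
grasp_force: 0.0
```

Run:
```python
from h import *
print(move([526,313,17],down(np.radians(55.9))))
```

```text
(array([-0.013, -0.024,  0.306]), array([0.0037, 0.0008, 0.0011]))
```

Emit:
step_arm(
  translation=[
    [-0.01, -0.02, 0.08],
    [-0.013, -0.024, 0.16],
    [-0.013, -0.024, 0.24],
    [-0.013, -0.024, 0.3],
    [-0.013, -0.024, 0.306],
    [-0.013, -0.024, 0.306],
    [-0.013, -0.024, 0.306],
    [-0.013, -0.024, 0.306],
  ],
  turn=[
    [0.003, 0.001, 0.001],
    [0.003, 0.001, 0.001],
    [0.003, 0.001, 0.001],
    [0.003, 0.001, 0.001],
    [0.003, 0.001, 0.001],
    [0.003, 0.001, 0.001],
    [0.003, 0.001, 0.001],
    [0.003, 0.001, 0.001],
  ],
)

```text
time: 4.7
tcp_pos: [524.5, 312.9, 15.5]
ee_rot: [0.292, 0.956, -0.0, -0.001]
ft_force: [-0.5, 0.2, 0.2]
width: 42.8
grasp_force: 0.0
```

Run:
```python
from h import *
s=env.sense();print(s["tcp_pos"],move([526,313,17],down(np.radians(55.9))))
a=vision.read_camera("scene"); s=env.sense();print(s["tcp_pos"],move([526,313,17],down(np.radians(55.9))))
```

```text
[524.50766664 312.92391625  15.47733011] (array([-0.008,  0.006, -0.01 ]), array([-0.0004, -0.0009,  0.0009]))
[524.56454849 312.87992961  15.57082097] (array([-0.007,  0.006, -0.01 ]), array([-0.0004, -0.0008,  0.0008]))
```

Emit:
step_arm(
  translation=[
    [-0.007, 0.006, -0.016],
    [-0.007, 0.006, -0.016],
    [-0.007, 0.006, -0.016],
    [-0.007, 0.006, -0.016],
    [-0.007, 0.006, -0.016],
    [-0.007, 0.006, -0.016],
    [-0.007, 0.006, -0.016],
    [-0.007, 0.006, -0.016],
  ],
  turn=[
    [0, 0, 0],
    [0, 0, 0],
    [0, 0, 0],
    [0, 0, 0],
    [0, 0, 0],
    [0, 0, 0],
    [0, 0, 0],
    [0, 0, 0],
  ],
  hand=0,
  squeeze=45,
)

```text
time: 5.42
tcp_pos: [525.6, 312.5, 17.4]
ee_rot: [0.293, 0.956, -0.001, -0.001]
ft_force: [0.5, -0.1, -0.4]
width: -0.3
grasp_force: 0.0
```

Run:
```python
from h import *
s=env.sense();print(s["tcp_pos"],s["width"],s["grasp_force"],s["ft_force"])
print(move([526,313,120]))
```

```text
[525.58739668 312.52872646  17.37668073] -0.27014217219748143 0.0 [ 0.53782239 -0.05478184 -0.35979146]
(array([ 0.001,  0.003, -0.684]), None)
```

The fingers shut on nothing, so I'll look.

Run:
```python
from h import *
for n in("scene","top"): np.save(n+"2.npy",vision.read_camera(n))
b=np.load("scene2.npy")[260:380,110:270]; a=np.load("top2.npy")[190:310,90:250]
print(proj("scene",[env.sense()["tcp_pos"],[526,313,22]]),move([526,313,120]))
cv2.imwrite("pics/c2.png",cv2.resize(np.hstack([a,b])[...,::-1],(800,300),interpolation=0))
```

```text
[[180.15297696 318.63197602]
 [179.48619818 317.44552757]] (array([ 0.001,  0.003, -0.684]), None)
```

View pics/c2.png

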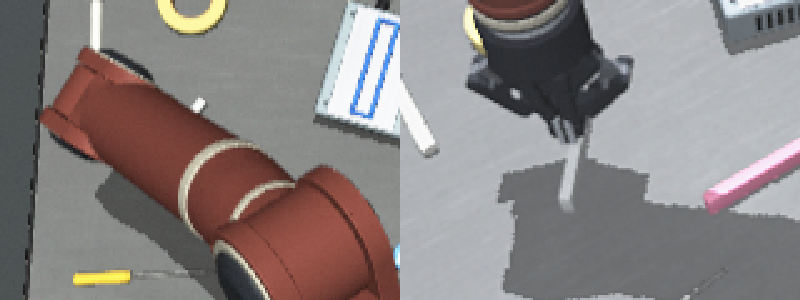

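Run:
```python
from h import *
p=env.sense()["tcp_pos"]
for z in (0,9.4,17,24,35): print(z,proj("scene",[p[0],p[1],z]).round(1))
b=np.load("scene2.npy")[280:350,140:230]
cv2.imwrite("pics/c3.png",cv2.resize(b[...,::-1],(720,560),interpolation=0))
```

```text
0 [[181.6 322.9]]
9.4 [[180.8 320.6]]
17 [[180.2 318.7]]
24 [[179.6 317. ]]
35 [[178.6 314.2]]
```

View pics/c3.png

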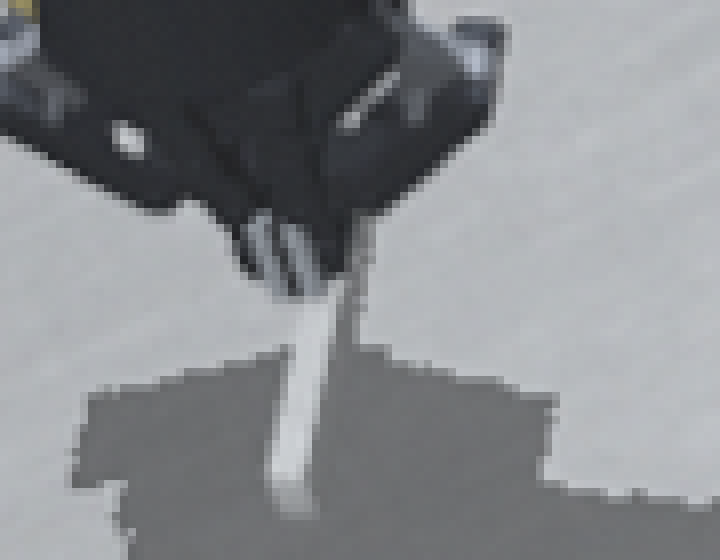

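The crop shows the shut fingertips at scene pixel (177,317), lying over the bar's top rather than around it, and the bar undisturbed. So the tips really stand higher or more offset than the readings say. I'll lift, move aside and touch the bench lightly to calibrate.

Emit:
step_arm(
  translation=[
    [0, 0, -0.15],
    [0, 0, -0.35],
    [0, 0.15, -0.4],
    [0, 0.35, -0.4],
    [0, 0.4, -0.4],
    [0, 0.4, -0.4],
    [0, 0.4, -0.4],
    [0, 0.4, -0.4],
  ],
  turn=[
    [0, 0, 0],
    [0, 0, 0],
    [0, 0, 0],
    [0, 0, 0],
    [0, 0, 0],
    [0, 0, 0],
    [0, 0, 0],
    [0, 0, 0],
  ],
)

```text
time: 6.18
tcp_pos: [558.5, 360.6, 76.4]
ee_rot: [0.293, 0.956, -0.002, -0.002]
ft_force: [-1.4, 0.1, 0.1]
width: -0.1
grasp_force: 0.0
```

Run:
```python
from h import *
for n in("scene","top"): np.save(n+"3.npy",vision.read_camera(n))
s=env.sense(); p=s["tcp_pos"];print(p,s["ee_rot"],s["joint_pos"].round(3), proj("scene",[p,p-[0,0,8]]).round(1))
b=np.load("scene3.npy")[260:350,130:250]
cv2.imwrite("pics/c4.png",cv2.resize(b[...,::-1],(800,600),interpolation=0))
```

```text
[558.90003409 360.69819157  76.80101504] [ 0.29281292  0.956167   -0.00178229 -0.00144216] [-0.301  0.838 -0.568  1.497  0.509  0.962 -0.039] [[145.6 302.7]
 [146.6 304.9]]
```

View pics/c4.png

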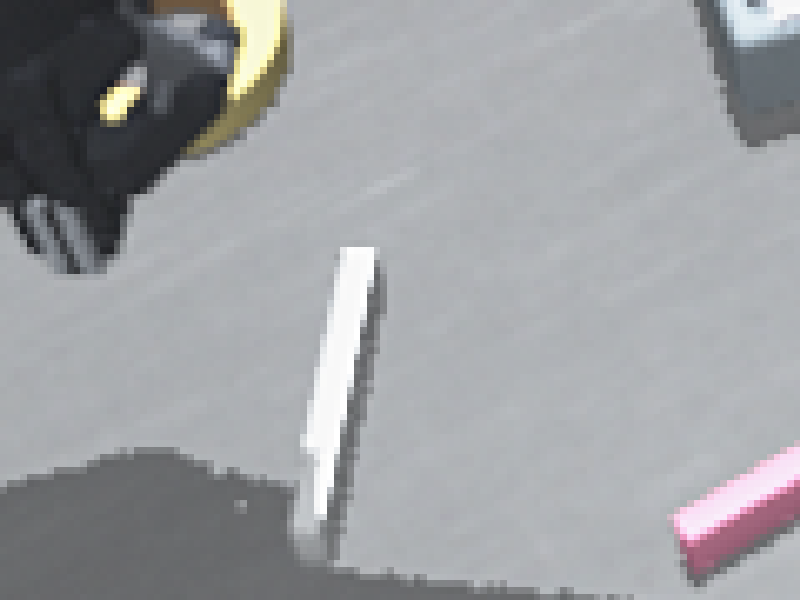

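Offset seen: the tip is at (142,300.5) where (146.6,305) was expected. The bar is unmoved (far end at (184,297)). I'll touch the bench gently to get the height.

Emit:
step_arm(
  translation=[
    [0, 0, 0.12],
    [0, 0, 0.24],
    [0, 0, 0.36],
    [0, 0, 0.43],
    [0, 0, 0.46],
    [0, 0, 0.46],
    [0, 0, 0.46],
  ],
  turn=[
    [0, 0, 0],
    [0, 0, 0],
    [0, 0, 0],
    [0, 0, 0],
    [0, 0, 0],
    [0, 0, 0],
    [0, 0, 0],
  ],
)

```text
time: 6.87
tcp_pos: [559.5, 362.5, 8.9]
ee_rot: [0.293, 0.956, -0.0, -0.001]
ft_force: [0.5, 0.2, 0.0]
width: 0.6
grasp_force: 0.0
```

Emit:
step_arm(
  translation=[
    [0, 0, 0.01],
    [0, 0, 0.02],
    [0, 0, 0.03],
    [0, 0, 0.03],
  ],
  turn=[
    [0, 0, 0],
    [0, 0, 0],
    [0, 0, 0],
    [0, 0, 0],
  ],
)

```text
time: 7.2
tcp_pos: [559.2, 362.2, 3.9]
ee_rot: [0.293, 0.956, -0.001, -0.001]
ft_force: [0.5, -0.1, 0.1]
width: 0.2
grasp_force: 0.0
```

No contact at TCP z=3.9, where it was expected at 8. I'll continue.

Emit:
step_arm(
  translation=[
    [0, 0, 0.01],
    [0, 0, 0.02],
    [0, 0, 0.03],
    [0, 0, 0.03],
  ],
  turn=[
    [0, 0, 0],
    [0, 0, 0],
    [0, 0, 0],
    [0, 0, 0],
  ],
)

```text
time: 7.53
tcp_pos: [558.9, 362.1, -1.1]
ee_rot: [0.292, 0.956, -0.001, -0.001]
ft_force: [-0.4, -0.0, 0.4]
width: 0.1
grasp_force: 0.0
```

Emit:
step_arm(
  translation=[
    [0, 0, 0.01],
    [0, 0, 0.02],
    [0, 0, 0.02],
    [0, 0, 0.02],
  ],
  turn=[
    [0, 0, 0],
    [0, 0, 0],
    [0, 0, 0],
    [0, 0, 0],
  ],
)

```text
time: 7.87
tcp_pos: [559.1, 362.2, -3.9]
ee_rot: [0.293, 0.956, -0.001, -0.001]
ft_force: [0.1, 0.4, 0.2]
width: 0.1
grasp_force: 0.0
```

Emit:
step_arm(
  translation=[
    [0, 0, 0.01],
    [0, 0, 0.02],
    [0, 0, 0.02],
    [0, 0, 0.02],
  ],
  turn=[
    [0, 0, 0],
    [0, 0, 0],
    [0, 0, 0],
    [0, 0, 0],
  ],
)

```text
time: 8.2
tcp_pos: [559.1, 362.2, -6.9]
ee_rot: [0.293, 0.956, -0.001, -0.001]
ft_force: [0.0, 0.0, 0.2]
width: 0.1
grasp_force: 0.0
```

Emit:
step_arm(
  translation=[
    [0, 0, 0.01],
    [0, 0, 0.02],
    [0, 0, 0.02],
    [0, 0, 0.02],
  ],
  turn=[
    [0, 0, 0],
    [0, 0, 0],
    [0, 0, 0],
    [0, 0, 0],
  ],
)

```text
time: 8.53
tcp_pos: [559.0, 362.2, -9.9]
ee_rot: [0.293, 0.956, -0.001, -0.001]
ft_force: [-0.4, 0.6, 0.4]
width: -0.0
grasp_force: 0.0
```

Emit:
step_arm(
  translation=[
    [0, 0, 0.005],
    [0, 0, 0.01],
    [0, 0, 0.013],
    [0, 0, 0.013],
  ],
  turn=[
    [0, 0, 0],
    [0, 0, 0],
    [0, 0, 0],
    [0, 0, 0],
  ],
)

```text
time: 8.87
tcp_pos: [559.1, 362.2, -11.8]
ee_rot: [0.293, 0.956, -0.001, -0.001]
ft_force: [0.8, 0.1, 0.1]
width: 0.4
grasp_force: 0.0
```

Emit:
step_arm(
  translation=[
    [0, 0, 0.005],
    [0, 0, 0.01],
    [0, 0, 0.013],
    [0, 0, 0.013],
  ],
  turn=[
    [0, 0, 0],
    [0, 0, 0],
    [0, 0, 0],
    [0, 0, 0],
  ],
)

```text
time: 9.2
tcp_pos: [559.1, 362.2, -13.7]
ee_rot: [0.293, 0.956, -0.001, -0.001]
ft_force: [0.0, -0.4, -0.6]
width: -0.2
grasp_force: 0.0
```

Run:
```python
from h import *
b=vision.read_camera("scene"); np.save("scene4.npy",b)
s=env.sense(); p=s["tcp_pos"];print(p, proj("scene",[[p[0],p[1],z] for z in(-22,-8,0,8)]).round(1).tolist())
cv2.imwrite("pics/c5.png",cv2.resize(b[270:360,110:230][...,::-1],(800,600),interpolation=0))
```

```text
[559.0648889  362.24191921 -13.67887116] [[155.7, 328.0], [154.3, 324.7], [153.4, 322.8], [152.6, 320.8]]
```

View pics/c5.png

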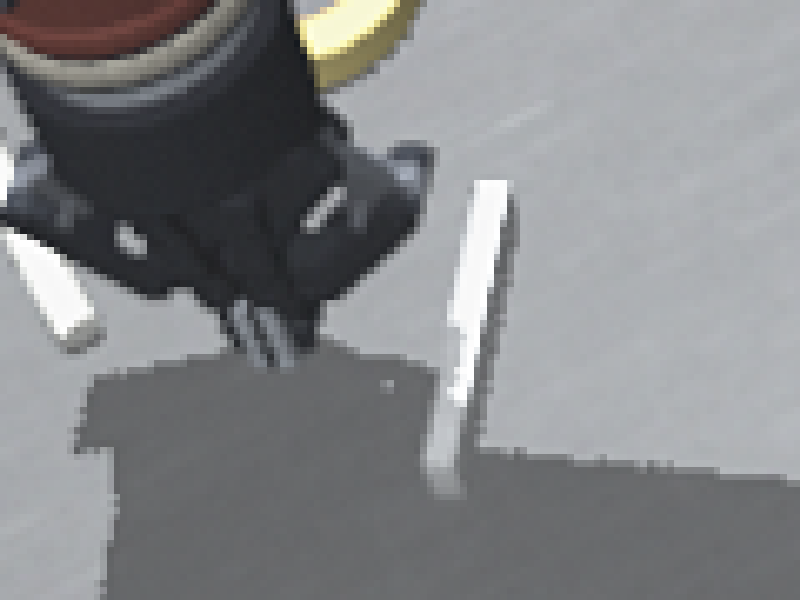

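The tip is at (151,325), near or just above the bench. The TCP reading appears about 20 mm low. I'll continue until contact.

Emit:
step_arm(
  translation=[
    [0, 0, 0.005],
    [0, 0, 0.01],
    [0, 0, 0.013],
    [0, 0, 0.013],
  ],
  turn=[
    [0, 0, 0],
    [0, 0, 0],
    [0, 0, 0],
    [0, 0, 0],
  ],
)

```text
time: 9.58
tcp_pos: [559.0, 362.2, -15.7]
ee_rot: [0.293, 0.956, -0.001, -0.001]
ft_force: [-0.4, -0.5, 0.3]
width: -0.3
grasp_force: 0.0
```

Emit:
step_arm(
  translation=[
    [0, 0, 0.005],
    [0, 0, 0.01],
    [0, 0, 0.013],
    [0, 0, 0.013],
  ],
  turn=[
    [0, 0, 0],
    [0, 0, 0],
    [0, 0, 0],
    [0, 0, 0],
  ],
)

```text
time: 9.92
tcp_pos: [559.0, 362.1, -17.7]
ee_rot: [0.292, 0.956, -0.001, -0.001]
ft_force: [0.1, -0.6, -0.3]
width: 0.0
grasp_force: 0.0
```

Emit:
step_arm(
  translation=[
    [0, 0, 0.005],
    [0, 0, 0.01],
    [0, 0, 0.013],
    [0, 0, 0.013],
  ],
  turn=[
    [0, 0, 0],
    [0, 0, 0],
    [0, 0, 0],
    [0, 0, 0],
  ],
)

```text
time: 10.25
tcp_pos: [559.0, 362.2, -19.6]
ee_rot: [0.293, 0.956, -0.001, -0.001]
ft_force: [-0.5, -0.6, 0.1]
width: 0.1
grasp_force: 0.0
```

Emit:
step_arm(
  translation=[
    [0, 0, 0.005],
    [0, 0, 0.01],
    [0, 0, 0.01],
    [0, 0, 0.01],
  ],
  turn=[
    [0, 0, 0],
    [0, 0, 0],
    [0, 0, 0],
    [0, 0, 0],
  ],
)

```text
time: 10.58
tcp_pos: [559.1, 362.2, -21.0]
ee_rot: [0.293, 0.956, -0.001, -0.001]
ft_force: [-0.0, 0.3, 0.1]
width: 0.2
grasp_force: 0.0
```

Emit:
step_arm(
  translation=[
    [0, 0, 0.005],
    [0, 0, 0.01],
    [0, 0, 0.01],
    [0, 0, 0.01],
  ],
  turn=[
    [0, 0, 0],
    [0, 0, 0],
    [0, 0, 0],
    [0, 0, 0],
  ],
)

```text
time: 10.92
tcp_pos: [559.1, 362.2, -22.5]
ee_rot: [0.293, 0.956, -0.001, -0.001]
ft_force: [-0.5, -0.7, -1.2]
width: 0.0
grasp_force: 0.0
```

Emit:
step_arm(
  translation=[
    [0, 0, 0.005],
    [0, 0, 0.01],
    [0, 0, 0.01],
    [0, 0, 0.01],
  ],
  turn=[
    [0, 0, 0],
    [0, 0, 0],
    [0, 0, 0],
    [0, 0, 0],
  ],
)

```text
time: 11.25
tcp_pos: [559.2, 362.3, -22.9]
ee_rot: [0.293, 0.956, -0.001, -0.001]
ft_force: [-0.9, -1.3, 5.1]
width: -0.2
grasp_force: 2.5
```

Run:
```python
from h import *
b=vision.read_camera("scene"); np.save("scene5.npy",b)
a=np.load("scene4.npy"); print(env.sense()["tcp_pos"],env.sense()["ft_force"])
for n,i in(("4",a),("5",b)):
    g=cv2.cvtColor(i,cv2.COLOR_RGB2GRAY); print(n); print(g[316:334,144:160])
```

```text
[559.19129657 362.37519685 -22.84870543] [-1.42840579 -0.54609164  4.33313315]
4
[[ 91 146 141  64  96 111  98  56  42  44  42  39  34  47 121 180]
 [ 89 141 124  66  90 134 124  92  53  43  44  38  36  57 122 176]
 [ 72 120 132 103  60 114 134 118  75  53  59  59  46  84 148 176]
 [ 45  93 137 120  63  89 136 127  95  60  53  53  43 108 180 181]
 [ 81  65 115 122  68  61 114 128 104  75  43  45  44  89 134 150]
 [116  40  90 133 111  76 104 134 121  88  54  41  45  76 106 113]
 [108  81  81 119 121  72  70 113 127 101  78  64  72  92 106 103]
 [102 101 102 121 131 104  50 103 133 117  88  92 100 104 105 102]
 [102 104 107 113 131 126  68  90 140 132 105 101 105 105 104 104]
 [105 106 107 106 112 111  96  99 115 112 106 102 104 104 105 105]
 [105 108 108 106 104 103 105 104 104 104 104 103 103 103 104 106]
 [106 105 105 104 104 104 106 104 104 105 104 104 104 104 104 104]
 [104 103 104 104 104 104 104 104 104 105 105 104 104 104 104 104]
 [104 104 105 104 105 105 104 104 105 105 105 105 104 105 105 106]
 [105 105 105 104 104 104 105 105 105 104 104 105 106 104 104 104]
 [103 104 104 
[... 696 characters left out ...]
 118  75  43  47  61  91 106]
 [102  93  74  92 135 119  63  88 136 126  94  54  51  67  95 106]
 [105 106 101 106 126 131 103  60 112 133 116  83  89  97 103 105]
 [105 106 107 107 120 142 123  66  92 144 133 107 101 104 104 105]
 [106 106 104 104 108 116 110  91  83 107 103  98 103 104 105 105]
 [104 103 105 105 104 104 104 102  98 100  99 102 106 105 104 104]
 [104 104 104 104 104 104 104 105 104 105 105 105 105 105 105 106]
 [104 105 105 105 104 104 105 104 104 104 105 105 105 105 105 105]
 [103 104 104 104 104 105 106 106 105 105 104 104 105 103 104 107]
 [104 104 105 105 105 107 106 105 105 104 103 104 105 104 105 105]
 [106 105 105 106 106 106 105 105 106 105 103 104 105 105 104 102]]
```

Run:
```python
from h import *
q=onz("scene",(151.2,326.8),0)[:2]; print(q, q+11*np.array([.828,-.56]), env.sense()["tcp_pos"])
```

```text
[552.70784202 369.77620581] [561.81584202 363.61620581] [559.19129657 362.37519685 -22.84870543]
```

Contact is at TCP z≈-22.5, so the tips stand at TCP z + 22.5, and the lateral readings agree to about 2 mm. The grasp will be at TCP z≈-15.

Emit:
step_arm(
  translation=[
    [0, 0, -0.2],
    [0, 0, -0.4],
    [0, -0.1, -0.5],
    [0, -0.3, -0.5],
    [0, -0.39, -0.5],
    [0, -0.39, -0.5],
    [0, -0.39, -0.5],
    [0, -0.39, -0.5],
  ],
  turn=[
    [0, 0, 0],
    [0, 0, 0],
    [0, 0, 0],
    [0, 0, 0],
    [0, 0, 0],
    [0, 0, 0],
    [0, 0, 0],
    [0, 0, 0],
  ],
  hand=0.5,
)

```text
time: 11.97
tcp_pos: [527.2, 315.0, 51.3]
ee_rot: [0.292, 0.956, 0.0, -0.001]
ft_force: [0.1, -0.1, 0.2]
width: 42.5
grasp_force: 0.0
```

Run:
```python
from h import *
s=env.sense();print(s["tcp_pos"],s["width"],move([525.5,312.5,-15],down(np.radians(55.9))))
```

```text
[527.17296435 314.96475771  51.34447041] 42.51582138421626 (array([-0.001, -0.02 ,  0.442]), array([-0.    , -0.0011,  0.0008]))
```

Emit:
step_arm(
  translation=[
    [0, -0.02, 0.1],
    [0, -0.02, 0.2],
    [0, -0.02, 0.3],
    [0, -0.02, 0.38],
    [0, -0.02, 0.43],
    [0, -0.02, 0.442],
    [0, -0.02, 0.442],
    [0, -0.02, 0.442],
  ],
  turn=[
    [0, 0, 0],
    [0, 0, 0],
    [0, 0, 0],
    [0, 0, 0],
    [0, 0, 0],
    [0, 0, 0],
    [0, 0, 0],
    [0, 0, 0],
  ],
)

```text
time: 12.63
tcp_pos: [525.1, 312.0, -14.7]
ee_rot: [0.292, 0.956, -0.0, -0.001]
ft_force: [-0.8, 0.4, 0.0]
width: 42.6
grasp_force: 0.0
```

Emit:
step_arm(
  translation=[
    [0, 0, 0],
    [0, 0, 0],
    [0, 0, 0],
    [0, 0, 0],
    [0, 0, 0],
    [0, 0, 0],
    [0, 0, 0],
    [0, 0, 0],
  ],
  turn=[
    [0, 0, 0],
    [0, 0, 0],
    [0, 0, 0],
    [0, 0, 0],
    [0, 0, 0],
    [0, 0, 0],
    [0, 0, 0],
    [0, 0, 0],
  ],
  hand=0,
  squeeze=45,
)

```text
time: 13.3
tcp_pos: [525.4, 311.9, -14.2]
ee_rot: [0.293, 0.956, 0.0, -0.001]
ft_force: [0.5, -0.2, 5.4]
width: 8.5
grasp_force: 45.9
```

Run:
```python
from h import *
s=env.sense();print(s["tcp_pos"],s["width"],s["grasp_force"],s["ft_force"])
```

```text
[525.38790715 311.89995378 -14.2443337 ] 8.486255452856645 45.93543469905853 [ 0.53871311 -0.2095152   5.42408173]
```

Bar gripped at 46 N. I'll lift it.

Emit:
step_arm(
  translation=[
    [0, 0, -0.05],
    [0, 0, -0.15],
    [0, 0, -0.3],
    [0, 0, -0.5],
    [0, 0, -0.7],
    [0, 0, -0.8],
    [0, 0, -0.8],
    [0, 0, -0.8],
  ],
  turn=[
    [0, 0, 0],
    [0, 0, 0],
    [0, 0, 0],
    [0, 0, 0],
    [0, 0, 0],
    [0, 0, 0],
    [0, 0, 0],
    [0, 0, 0],
  ],
)

```text
time: 13.97
tcp_pos: [524.7, 310.7, 104.8]
ee_rot: [0.293, 0.956, -0.001, -0.001]
ft_force: [0.0, -0.2, -2.0]
width: 8.9
grasp_force: 45.1
```

Run:
```python
from h import *
s=env.sense();print(s["tcp_pos"],s["width"],s["grasp_force"],s["ft_force"],move([605,81,105],down(np.radians(75.4))))
```

```text
[524.72623407 310.7268633  104.77825366] 8.854479124737347 45.09962618350983 [ 0.00757529 -0.20532776 -1.98791121] (array([-1.301e+00, -9.700e-01, -1.000e-03]), array([-0.0012, -0.0011, -0.1695]))
```

Emit:
step_arm(
  translation=[
    [-0.1, -0.07, 0],
    [-0.25, -0.19, 0],
    [-0.42, -0.31, 0],
    [-0.6, -0.45, 0],
    [-0.78, -0.58, 0],
    [-0.9, -0.67, 0],
    [-0.96, -0.72, 0],
    [-0.96, -0.72, 0],
  ],
  turn=[
    [0, 0, -0.02],
    [0, 0, -0.05],
    [0, 0, -0.08],
    [0, 0, -0.11],
    [0, 0, -0.14],
    [0, 0, -0.17],
    [0, 0, -0.17],
    [0, 0, -0.17],
  ],
)

```text
time: 14.63
tcp_pos: [583.8, 136.2, 102.1]
ee_rot: [0.13, 0.991, -0.003, -0.003]
ft_force: [-0.1, -0.1, -1.7]
width: 8.3
grasp_force: 45.1
```

Run:
```python
from h import *
s=env.sense();print(s["tcp_pos"],s["width"],s["grasp_force"],s["ft_force"],move([605,81,80],down(np.radians(75.4))))
```

```text
[583.77157389 136.17372067 102.09247853] 8.316433544812579 45.08404791355133 [-0.06351019 -0.13680605 -1.70289607] (array([-0.233, -0.318,  0.148]), array([-0.003 , -0.0028, -0.0033]))
```

Emit:
step_arm(
  translation=[
    [-0.08, -0.1, 0.03],
    [-0.16, -0.2, 0.08],
    [-0.22, -0.3, 0.12],
    [-0.233, -0.318, 0.148],
    [-0.233, -0.318, 0.148],
    [-0.233, -0.318, 0.148],
    [-0.233, -0.318, 0.148],
    [-0.233, -0.318, 0.148],
  ],
  turn=[
    [-0.003, -0.003, -0.003],
    [-0.003, -0.003, -0.003],
    [-0.003, -0.003, -0.003],
    [-0.003, -0.003, -0.003],
    [-0.003, -0.003, -0.003],
    [-0.003, -0.003, -0.003],
    [-0.003, -0.003, -0.003],
    [-0.003, -0.003, -0.003],
  ],
)

```text
time: 15.3
tcp_pos: [605.3, 89.0, 83.2]
ee_rot: [0.122, 0.993, 0.003, 0.002]
ft_force: [0.3, 0.0, -0.2]
width: 8.3
grasp_force: 45.1
```

Run:
```python
from h import *
s=env.sense();print(s["tcp_pos"],s["width"],s["ft_force"],move([605,81,45],down(np.radians(75.4))))
for n in("scene","top"): np.save(n+"6.npy",vision.read_camera(n))
# where bar top corners should appear (centre at tcp, top 36 above tcp z)
p=s["tcp_pos"]; u=np.array([.968,-.252,0]); v=np.array([.252,.968,0])
C=[p+[0,0,14.2+22]+a*50*u+b*5*v for a in(-1,1) for b in(-1,1)]; print(proj("scene",C).round(1).tolist())
im=np.load("scene6.npy")[185:275,215:335].copy()
cv2.imwrite("pics/c6.png",cv2.resize(im[...,::-1],(800,600),interpolation=0))
```

```text
[605.34505512  89.03048845  83.23475528] 8.315225384461936 [ 0.32551161  0.03937483 -0.24881973] (array([-0.01 , -0.054,  0.255]), array([0.0033, 0.0018, 0.0051]))
[[258.6, 234.2], [254.1, 235.4], [246.0, 203.5], [241.8, 204.5]]
```

View pics/c6.png

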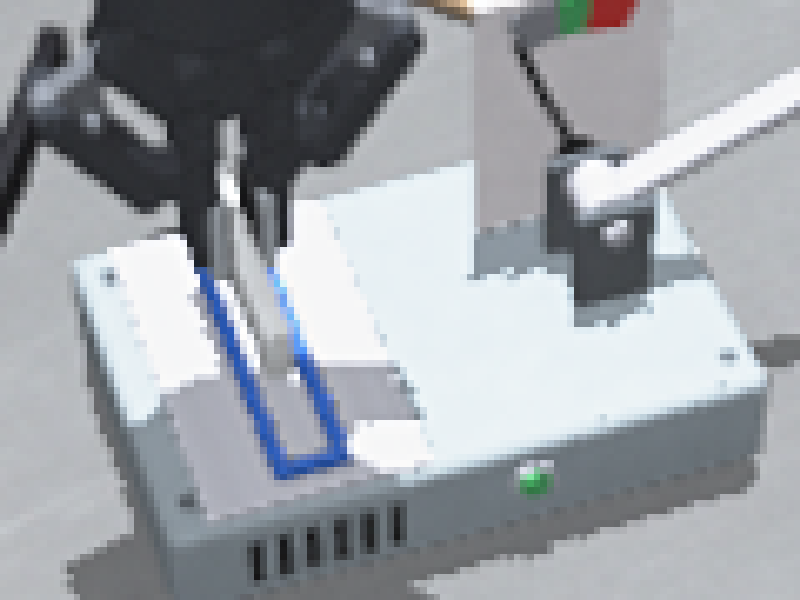

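The bar hangs over the nest. Its near top end is at about (256,235) against a prediction of (256.4,234.8), so the grip is true. I'll correct laterally and come lower.

Emit:
step_arm(
  translation=[
    [-0.01, -0.03, 0.03],
    [-0.01, -0.054, 0.06],
    [-0.01, -0.054, 0.1],
    [-0.01, -0.054, 0.13],
    [-0.01, -0.054, 0.13],
    [-0.01, -0.054, 0.13],
    [-0.01, -0.054, 0.13],
    [-0.01, -0.054, 0.13],
  ],
  turn=[
    [0.003, 0.002, 0.005],
    [0.003, 0.002, 0.005],
    [0.003, 0.002, 0.005],
    [0.003, 0.002, 0.005],
    [0.003, 0.002, 0.005],
    [0.003, 0.002, 0.005],
    [0.003, 0.002, 0.005],
    [0.003, 0.002, 0.005],
  ],
)

```text
time: 16.07
tcp_pos: [605.5, 78.5, 63.3]
ee_rot: [0.128, 0.992, -0.0, -0.0]
ft_force: [0.5, 0.7, -1.0]
width: 8.7
grasp_force: 45.1
```

Run:
```python
from h import *
a=vision.read_camera("top")
s=env.sense();print(s["tcp_pos"],s["ft_force"],move([605.2,81.2,37],down(np.radians(75.4))))
```

```text
[605.52776087  78.41564282  63.34664136] [ 0.34426212  1.21821818 -1.9947581 ] (array([0.007, 0.018, 0.176]), array([-0.0004, -0.    , -0.0014]))
```

Emit:
step_arm(
  translation=[
    [0.007, 0.018, 0.03],
    [0.007, 0.018, 0.06],
    [0.007, 0.018, 0.09],
    [0.007, 0.018, 0.1],
    [0.007, 0.018, 0.1],
    [0.007, 0.018, 0.1],
    [0.007, 0.018, 0.1],
    [0.007, 0.018, 0.1],
  ],
  turn=[
    [0, 0, -0.0014],
    [0, 0, -0.0014],
    [0, 0, -0.0014],
    [0, 0, -0.0014],
    [0, 0, -0.0014],
    [0, 0, -0.0014],
    [0, 0, -0.0014],
    [0, 0, -0.0014],
  ],
)

```text
time: 16.78
tcp_pos: [605.2, 81.1, 48.3]
ee_rot: [0.127, 0.992, -0.0, -0.0]
ft_force: [-1.4, 0.3, -1.7]
width: 8.8
grasp_force: 45.1
```

Run:
```python
from h import *
im=vision.read_camera("scene"); np.save("scene7.npy",im)
s=env.sense();print(s["tcp_pos"],s["ft_force"],move([605.2,81.2,37],down(np.radians(75.4))))
p=s["tcp_pos"]; u=np.array([.968,-.252,0]); v=np.array([.252,.968,0])
print(proj("scene",[p+[0,0,36.2]-50*u+b*5*v for b in(-1,1)]).round(1).tolist())
cv2.imwrite("pics/c7.png",cv2.resize(im[200:275,225:325][...,::-1],(800,600),interpolation=0))
```

```text
[605.18051232  81.02885677  48.27678638] [ 0.05279081 -0.37080067 -1.75433678] (array([0.   , 0.001, 0.075]), array([-0.0005, -0.    , -0.0001]))
[[262.4, 243.2], [258.1, 244.4]]
```

View pics/c7.png

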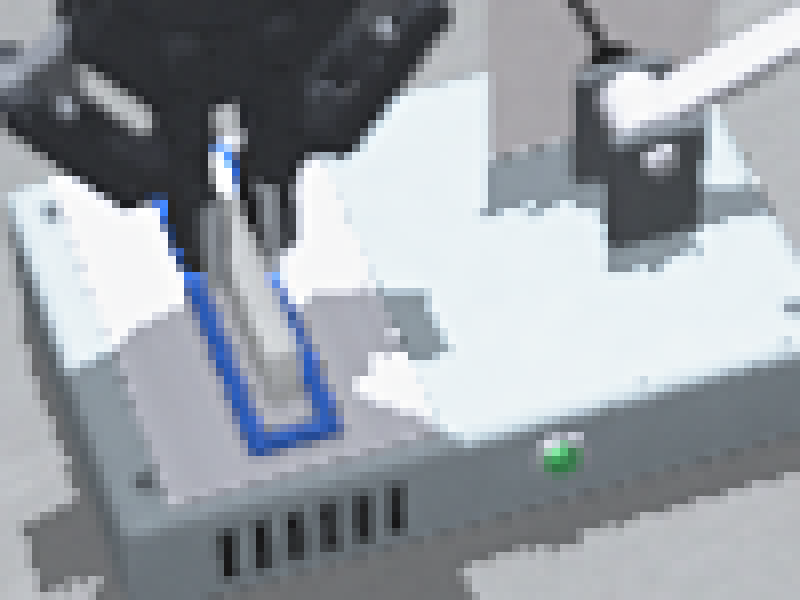

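The bar sits centred in the frame: its near end, at (260.2,243.7), matches the prediction and lies inside the blue frame at both sides. I'll lower it slowly.

Emit:
step_arm(
  translation=[
    [0, 0.001, 0.01],
    [0, 0.001, 0.02],
    [0, 0.001, 0.03],
    [0, 0.001, 0.04],
    [0, 0.001, 0.05],
    [0, 0.001, 0.06],
    [0, 0.001, 0.065],
    [0, 0.001, 0.065],
    [0, 0.001, 0.065],
  ],
  turn=[
    [0, 0, 0],
    [0, 0, 0],
    [0, 0, 0],
    [0, 0, 0],
    [0, 0, 0],
    [0, 0, 0],
    [0, 0, 0],
    [0, 0, 0],
    [0, 0, 0],
  ],
)

```text
time: 17.58
tcp_pos: [605.0, 81.2, 38.3]
ee_rot: [0.127, 0.992, -0.001, -0.0]
ft_force: [0.5, 0.6, -0.8]
width: 8.6
grasp_force: 45.1
```

Run:
```python
from h import *
s=env.sense();print(s["tcp_pos"],s["ft_force"],s["moment"],move([605.2,81.2,36]))
```

```text
[605.01510094  81.18397826  38.25169321] [ 0.45078724  0.60225394 -0.8321995 ] [ 0.02406886 -0.02895651  0.02250255] (array([-0.001,  0.   ,  0.015]), None)
```

Bar bottom is now at about 52.4 mm, below the rim, with no contact force. Final few mm.

Emit:
step_arm(
  translation=[
    [0, 0, 0.003],
    [0, 0, 0.006],
    [0, 0, 0.009],
    [0, 0, 0.012],
    [0, 0, 0.012],
    [0, 0, 0.012],
  ],
  turn=[
    [0, 0, 0],
    [0, 0, 0],
    [0, 0, 0],
    [0, 0, 0],
    [0, 0, 0],
    [0, 0, 0],
  ],
)

```text
time: 18.08
tcp_pos: [605.0, 81.1, 36.5]
ee_rot: [0.127, 0.992, -0.001, -0.0]
ft_force: [-0.3, 0.3, -0.7]
width: 8.4
grasp_force: 45.1
```

Emit:
step_arm(
  translation=[
    [0, 0, 0.003],
    [0, 0, 0.005],
    [0, 0, 0.005],
    [0, 0, 0.005],
  ],
  turn=[
    [0, 0, 0],
    [0, 0, 0],
    [0, 0, 0],
    [0, 0, 0],
  ],
)

```text
time: 18.42
tcp_pos: [605.1, 81.2, 35.8]
ee_rot: [0.127, 0.992, -0.001, -0.0]
ft_force: [0.2, -0.3, -1.3]
width: 8.4
grasp_force: 45.2
```

Emit:
step_arm(
  translation=[
    [0, 0, 0.003],
    [0, 0, 0.006],
    [0, 0, 0.006],
    [0, 0, 0.006],
  ],
  turn=[
    [0, 0, 0],
    [0, 0, 0],
    [0, 0, 0],
    [0, 0, 0],
  ],
)

```text
time: 18.75
tcp_pos: [605.1, 81.2, 35.8]
ee_rot: [0.127, 0.992, -0.001, -0.0]
ft_force: [-1.1, -1.5, 5.1]
width: 8.4
grasp_force: 46.0
```

Emit:
step_arm(
  translation=[
    [0, 0, 0.003],
    [0, 0, 0.005],
    [0, 0, 0.005],
    [0, 0, 0.005],
  ],
  turn=[
    [0, 0, 0],
    [0, 0, 0],
    [0, 0, 0],
    [0, 0, 0],
  ],
)

```text
time: 19.08
tcp_pos: [605.1, 81.2, 35.8]
ee_rot: [0.127, 0.992, -0.001, 0.0]
ft_force: [-2.9, -2.2, 9.2]
width: 8.2
grasp_force: 46.5
```

Seated on the floor exactly at the predicted height. I'll ease off, release, then rise.

Emit:
step_arm(
  translation=[
    [0, 0, -0.007],
    [0, 0, -0.007],
    [0, 0, -0.007],
  ],
  turn=[
    [0, 0, 0],
    [0, 0, 0],
    [0, 0, 0],
  ],
)

```text
time: 19.33
tcp_pos: [605.1, 81.2, 35.8]
ee_rot: [0.127, 0.992, -0.001, -0.0]
ft_force: [-2.3, -0.9, 5.7]
width: 8.6
grasp_force: 46.0
```

Emit:
step_arm(
  translation=[
    [0, 0, 0],
    [0, 0, 0],
    [0, 0, 0],
    [0, 0, 0],
    [0, 0, 0],
    [0, 0, 0],
  ],
  turn=[
    [0, 0, 0],
    [0, 0, 0],
    [0, 0, 0],
    [0, 0, 0],
    [0, 0, 0],
    [0, 0, 0],
  ],
  hand=0.35,
)

```text
time: 19.83
tcp_pos: [605.0, 81.2, 35.0]
ee_rot: [0.127, 0.992, -0.001, -0.0]
ft_force: [0.0, -0.4, 0.8]
width: 30.0
grasp_force: 0.0
```

Emit:
step_arm(
  translation=[
    [0, 0, -0.05],
    [0, 0, -0.15],
    [0, 0, -0.3],
    [0, 0, -0.5],
    [0, 0, -0.75],
    [0, 0, -0.95],
    [0, 0, -0.95],
    [0, 0, -0.95],
  ],
  turn=[
    [0, 0, 0],
    [0, 0, 0],
    [0, 0, 0],
    [0, 0, 0],
    [0, 0, 0],
    [0, 0, 0],
    [0, 0, 0],
    [0, 0, 0],
  ],
)

```text
time: 20.5
tcp_pos: [606.3, 82.0, 180.4]
ee_rot: [0.127, 0.992, 0.0, 0.002]
ft_force: [-0.7, 0.2, -0.3]
width: 29.7
grasp_force: 0.0
```

Run:
```python
from h import *
im=vision.read_camera("scene"); np.save("scene8.npy",im)
u=np.array([.968,-.252,0]); v=np.array([.252,.968,0]); N=np.array([605.2,81.2,50])
print(proj("scene",[N+[0,0,22]-50*u+b*5*v for b in(-1,1)]).round(1).tolist(),proj("scene",[N+[0,0,22]+50*u+b*5*v for b in(-1,1)]).round(1).tolist())
g=cv2.cvtColor(im,cv2.COLOR_RGB2GRAY); b=cv2.inRange(cv2.cvtColor(im,cv2.COLOR_RGB2HSV),(96,110,0),(124,255,255))
print("\n".join("".join("B" if b[y,x] else "%X"%(g[y,x]//16) for x in range(232,280)) for y in range(208,262)))
P=[543.5,-156,190]; print(env.sense()["tcp_pos"],move(P,down(np.radians(-14.6))),move(P,down(np.radians(30))))
print(env.sense()["joint_pos"].round(2))
```

```text
[[262.5, 246.8], [258.3, 248.0]] [[250.2, 216.4], [246.2, 217.4]]
AABAAAABAABBBBBBBABBBBBBBBBBBBBBBBBBBBBBBBBBBBBB
AAABBBABBBBBBBABBBBBBBBBBBBBBBBBBBBBBBBBBBBBBBBB
BBBBBBBBBBBBABBBBBBBBBBBBBBBBBBBBBBBBBBBBBBBBBBB
BBBBBBBBBBBBBBBBBBBBBBBBBBBBBBBBBBBBBBBBBBBBDEEE
BBBBBBBBBBBBBBBBBBBBBBBBBBBBBBBBBBBBBBBBDEEEEEEE
BBBBBBBBBBBBBBBBBBBBBBBBBBBBBBBBAAABDEEEEEEEEEEE
ABBBBBBBBBBBBBBBBBBBBBBBBBAAAAABDEEEEEEEEEEEEEEE
BBBBBBBBBBBBBBBBBBBBBBBBAACEFFFEEEEEEEEEEEEEEEEE
BBBBBBBBBBBBBBBAABCABBCEFFFFFFFFEEEEEEEEEEEEEEEE
BBAABBBBBBBBBBCFFFFDCFFFFFFFFFFFEEEEEEEEEEEEEEEE
BAAAABBBBBBBBBEFFFFDBEFFFFFFFFFFEEEEEEEEEEEEEEEE
ABAABA8757BDCCDFFFFEBBFFFFFFFFFFFDEEEEEEEEEEEEEE
AAAAA88BEFCBBBBFFFFFBBDFFFFFFFFFFDEEEEEEEEEEEEEE
ABCEFFFFFFEBBBBCFFFFABBFFFFFFFFFFFEEEEEEEEEEEEEE
FFFFFFFFFFFBBCFAFFFFFBBEFFFFFFFFFFEEEEEEEEEEEEEE
FFFFFFFFFFFABBEBEFFFFBBCFFFFFFFFFFFEEEEEEEEEEEEE
FFFFFFFFFFFEBBBBBFFFFFBBEFFFFFFFFFFEEEEEEEEEEEEE
EFFFFFFFFFFFBBB88FFFFFBBDFFFFFFFFFFFEEEEEEEEEEEE
CFFFFFFFFFFFEBBB7DFFFFABBFFFFFFFFFFFEEEEEEEEEEEE
DEFFFFFFFFFFFBBB9AFFFFFBBEFFFFFFFFFFDEEEEEEEEEEE
EEFFFFFFFFFFFBBB88FFFFFBBBEFFFFFFFFFFEEEEEEEEEEE
EEFFF
[... 1145 characters left out ...]
BBB999877BBB8BAAAAAAAAA98
6659ED88889AAAAAAAAAAA9BBB777BBBBBB69ADFEBEFDFFF
6657AA88989AAAAAAAAAAA9BBBBBBBBBBB67ADFFFFFFFEDE
965678899889AAAAAAAAAAA8BBBBBB66899AAEFFFECDDBDD
A66568898889AAAAAAAAAAA9BBB78AAAAAADFFDCDDDCCCCB
BA6568888889AAAAAAAAAAAA99AAAAAABB9ADDDCCDCBA987
B765678889878AAAAAAAAAAAAAAABBA99999BDCCB9877666
B966568898668BAAAAAAAAAAABB9899999999A9877676776
BA66568898557AAAAAAAABBA889989988877777766557777
BB966678987778AAAABA9999999888877777665665247777
[605.07480032  81.16537828 178.28766587] (array([-0.002, -1.634, -0.076]), array([-3.000e-04,  8.000e-04,  7.853e-01])) (array([-0.002, -1.634, -0.076]), array([-0.0005,  0.0005,  0.3961]))
[ 0.27  0.68 -0.76  1.57  0.51  1.1   0.69]
```

The map shows the bar upright inside the blue frame, with its near top edge at about (260,247.5) as predicted. Next I shut the fingers and go to the lever pad.

Emit:
step_arm(
  translation=[
    [0, 0, -0.1],
    [0, -0.15, -0.1],
    [0, -0.35, -0.1],
    [0, -0.55, -0.1],
    [0, -0.75, -0.1],
    [0, -0.95, -0.1],
    [0, -1, -0.1],
    [0, -1, -0.1],
  ],
  turn=[
    [0, 0, 0],
    [0, 0, 0],
    [0, 0, 0],
    [0, 0, 0],
    [0, 0, 0],
    [0, 0, 0],
    [0, 0, 0],
    [0, 0, 0],
  ],
  hand=0,
)

```text
time: 21.22
tcp_pos: [565.6, -68.2, 190.7]
ee_rot: [0.13, 0.991, -0.002, -0.003]
ft_force: [-0.3, 0.4, -0.4]
width: -0.0
grasp_force: 0.0
```

Run:
```python
from h import *
s=env.sense();print(s["tcp_pos"],s["width"],s["ft_force"],move([543.5,-156,150],down(np.radians(75.4))),s["joint_pos"].round(2))
```

```text
[565.592936   -68.24987861 190.69490651] -0.033931521493678146 [-0.30011659  0.36432913 -0.43590162] (array([-0.01 , -0.602,  0.274]), array([-0.0022, -0.0023, -0.0033])) [ 0.56  0.62 -0.79  1.67  0.49  1.07  0.93]
```

Emit:
step_arm(
  translation=[
    [-0.01, -0.2, 0],
    [-0.01, -0.4, 0],
    [-0.01, -0.55, 0.05],
    [-0.01, -0.6, 0.15],
    [-0.01, -0.6, 0.22],
    [-0.01, -0.6, 0.27],
    [-0.01, -0.6, 0.27],
    [-0.01, -0.6, 0.27],
    [-0.01, -0.6, 0.27],
  ],
  turn=[
    [0, 0, 0],
    [0, 0, 0],
    [-0.002, -0.002, -0.003],
    [-0.002, -0.002, -0.003],
    [-0.002, -0.002, -0.003],
    [-0.002, -0.002, -0.003],
    [-0.002, -0.002, -0.003],
    [-0.002, -0.002, -0.003],
    [-0.002, -0.002, -0.003],
  ],
)

```text
time: 21.97
tcp_pos: [546.9, -149.2, 153.0]
ee_rot: [0.123, 0.992, 0.002, 0.002]
ft_force: [0.4, -0.6, 0.5]
width: -0.1
grasp_force: 0.0
```

Run:
```python
from h import *
s=env.sense();print(s["tcp_pos"],s["width"],s["ft_force"],move([543.5,-156,112],down(np.radians(75.4))),s["joint_pos"].round(2))
```

```text
[ 546.93781248 -149.24355339  153.02778116] -0.06591913061451979 [ 0.35101552 -0.6219357   0.45456989] (array([ 0.013, -0.05 ,  0.273]), array([0.002 , 0.0023, 0.0045])) [ 0.71  0.66 -0.78  1.73  0.54  0.98  1.05]
```

Emit:
step_arm(
  translation=[
    [0.01, -0.02, 0.06],
    [0.01, -0.035, 0.12],
    [0.01, -0.035, 0.18],
    [0.01, -0.035, 0.23],
    [0.01, -0.035, 0.26],
    [0.01, -0.035, 0.26],
    [0.01, -0.035, 0.26],
  ],
  turn=[
    [0.002, 0.002, 0.004],
    [0.002, 0.002, 0.004],
    [0.002, 0.002, 0.004],
    [0.002, 0.002, 0.004],
    [0.002, 0.002, 0.004],
    [0.002, 0.002, 0.004],
    [0.002, 0.002, 0.004],
  ],
)

```text
time: 22.55
tcp_pos: [542.9, -156.5, 113.4]
ee_rot: [0.128, 0.992, -0.001, -0.001]
ft_force: [-1.9, -1.4, 4.1]
width: 0.1
grasp_force: 1.8
```

Emit:
step_arm(
  translation=[
    [0, 0, 0.02],
    [0, 0, 0.04],
    [0, 0, 0.06],
    [0, 0, 0.07],
    [0, 0, 0.07],
  ],
  turn=[
    [0, 0, 0],
    [0, 0, 0],
    [0, 0, 0],
    [0, 0, 0],
    [0, 0, 0],
  ],
)

```text
time: 22.97
tcp_pos: [544.1, -155.5, 102.9]
ee_rot: [0.128, 0.992, 0.0, 0.0]
ft_force: [0.0, -1.5, 3.4]
width: -0.1
grasp_force: 1.8
```

Run:
```python
from h import *
s=env.sense();print(s["tcp_pos"],s["ft_force"],move([543.5,-155,68.5],down(np.radians(75.4))))
```

```text
[ 544.12545141 -155.53969606  102.88516255] [ 0.02109679 -1.48283451  3.4273968 ] (array([0.005, 0.002, 0.229]), array([ 0.    ,  0.0004, -0.001 ]))
```

Contact came as expected. I'll press on in stages.

Emit:
step_arm(
  translation=[
    [0, 0, 0.03],
    [0, 0, 0.06],
    [0, 0, 0.09],
    [0, 0, 0.12],
    [0, 0, 0.15],
    [0, 0, 0.16],
    [0, 0, 0.16],
    [0, 0, 0.16],
  ],
  turn=[
    [0, 0, 0],
    [0, 0, 0],
    [0, 0, 0],
    [0, 0, 0],
    [0, 0, 0],
    [0, 0, 0],
    [0, 0, 0],
    [0, 0, 0],
  ],
)

```text
time: 23.63
tcp_pos: [544.0, -156.7, 79.1]
ee_rot: [0.128, 0.992, -0.001, 0.0]
ft_force: [-1.6, -3.5, 5.6]
width: -0.2
grasp_force: 2.6
```

```bash
cat > g.py <<'E'
from h import *
im=vision.read_camera("scene")
s=env.sense();print(s["tcp_pos"],s["ft_force"],move([543.5,-155,68.5],down(np.radians(75.4))))
u=np.array([.968,-.252,0]); v=np.array([.252,.968,0]); O=np.array([591.4,28,0])
G=proj("scene",[O+30*u-70*v+[0,0,147]])[0]; Hh=proj("scene",[O-70*v+[0,0,85]])[0]; print("gauge",G.round(1),"hinge",Hh.round(1))
h=cv2.cvtColor(im,cv2.COLOR_RGB2HSV); x0,y0=int(G[0])-24,int(G[1])-14
def ch(p):
    H,S,V=map(int,p)
    if V<80: return "#"
    if S>90: return "g" if 40<H<85 else "r" if (H<10 or H>170) else "c"
    return "." if V>175 else "-"
print(x0,y0);print("\n".join("".join(ch(h[y,x]) for x in range(x0,x0+52)) for y in range(y0,y0+45)))
E
python3 g.py
```

```text
[ 544.00264596 -156.71736171   79.1625793 ] [ 0.78350176 -3.18381997  6.12768431] (array([0.006, 0.01 , 0.071]), array([-0.001 ,  0.0004, -0.0013]))
gauge [300.9 187.3] hinge [304.7 214.9]
276 173
.........-..........................................
....................................................
....................................................
....................................................
...-.................................-..............
..................................--................
..............................--....................
.........................---........................
.......................-...........-----............
...................-...........---------............
--.......................---rrr-rr------............
----..................--ggg-rrrrrrr-----............
-------...........-----ggggcrrrrrr------............
.--------.....---------ggggcrrrrrr------............
....-------------------ggggcrrrrr-------............
......-----------------#gggrrrrrr-------............
.........--------------##g--------------............
..
[... 781 characters left out ...]
...........
..........--------------##------------..............
..........--------------####----------....-.........
.........--------------###------------..............
.........----------------------------...............
..........----------------.....---.................-
...........------------#-......-................----
...........----------##-.....................-------
...........----------##-..................------....
...........----------##--..............-------......
...........----------###-...........-------.........
...........----------###-.....-------...............
...........----------###--...--------...............
...........-------.--###---------####...............
```

The pointer is at the green sector's left edge (about 0.28 rad), matching the geometry. 10 mm more should put it mid-green.

Emit:
step_arm(
  translation=[
    [0, 0.005, 0.02],
    [0, 0.008, 0.04],
    [0, 0.008, 0.06],
    [0, 0.008, 0.068],
    [0, 0.008, 0.068],
    [0, 0.008, 0.068],
    [0, 0.008, 0.068],
    [0, 0.008, 0.068],
  ],
  turn=[
    [0, 0, 0],
    [0, 0, 0],
    [0, 0, 0],
    [0, 0, 0],
    [0, 0, 0],
    [0, 0, 0],
    [0, 0, 0],
    [0, 0, 0],
  ],
)

```text
time: 24.35
tcp_pos: [544.2, -156.2, 69.1]
ee_rot: [0.129, 0.992, -0.002, 0.0]
ft_force: [-1.2, -3.2, 6.0]
width: -0.2
grasp_force: 3.1
```

```bash
python3 g.py | head -36
python3 - <<'E'
from h import *
# bar and bystander check: changed pixels in demag nest region
im=vision.read_camera("scene"); a=np.load("scene8.npy")
d=np.abs(im.astype(int)-a).max(2)[212:256,240:268]; print("nest diff",(d>40).sum(),env.sense()["tcp_pos"],env.sense()["joint_vel"].round(3))
E
```

```text
[ 544.15641278 -156.2122645    69.09733167] [-1.49879167 -3.46155966  7.17475386] (array([0.006, 0.007, 0.004]), array([-0.0015,  0.0004, -0.0015]))
gauge [300.9 187.3] hinge [304.7 214.9]
276 173
.........-..........................................
....................................................
....................................................
....................................................
....................................................
..................................--................
..............................-.....................
...........................-........................
.......................-...........-----............
...............................---------............
--.......................---rrr-rr------............
----..................--ggg-rrrrrrr-----............
-------...........-----ggggcrrrrrr------............
.--------.....---------ggggcrrrrrr------............
....-------------------ggg-crrrrr-------............
......-----------------gg##rrrrrr-------............
.........--------------gg##-------------............
..
[... 254 characters left out ...]
........
..........---------------#-------------.............
..........---------------#-------------.............
.........----------------#-------------.............
.........----------------#-------------.............
.........----------------#-------------.............
..........---------------#-------------.............
..........---------------#-------------.............
..........---------------#-------------.............
..........---------------#-------------.............
..........---------------#-------------.............
..........---------------##-----------..............
nest diff 289 [ 544.14664614 -156.21652186   69.09582118] [ 0.001  0.001  0.001  0.001  0.     0.001 -0.   ]
```

The pointer is upright and the force about 7 N, which means 0.37 rad. I'll check the bar once more before handing in, since the pixel difference there may be only a shadow.

Run:
```python
from h import *
im=vision.read_camera("scene")
g=cv2.cvtColor(im,cv2.COLOR_RGB2GRAY); b=cv2.inRange(cv2.cvtColor(im,cv2.COLOR_RGB2HSV),(96,110,0),(124,255,255))
print("\n".join("".join("#" if b[y,x] else "%X"%(g[y,x]//16) for x in range(240,270)) for y in range(214,258,2)))
print(env.sense()["tcp_pos"],env.sense()["ft_force"])
```

```text
BBBBBBBBBBBBBBBBBAAAAAABCEEEEE
BBBBBBBAABCAABCEFFFFFFFFEEEEEE
BBBAABEFFFFD#EFFFFFFFFFFEEEEEE
EEC####FFFFF##DFFFFFFFFFFDEEEE
FFF##CEAFFFFF##EFFFFFFFFFFEEEE
FFFE##BBBFFFFF##EFFFFFFFFFFEEE
FFFFE##B7CFFFFA#BFFFFFFFFFFFDE
FFFFF###88FFFFF###EFFFFFFFFFFE
FFFFFF###68FFFFF##DFFFFFFFFFFF
FFFFFFE###8AFFFFF##EFFFFFFFFFF
FFFFFFFE###7CFFFFF##EFFFFFFFFF
FFFFFFFF###B8DFFFFB#BFFFFFFFFF
FFFFFFFFF###A7FFFFF9#BFFFFFFFF
FFFFFFFFFE###98FFFFF##CFFFFFFF
FFFFFFFFFFE###8BFFFFF##DFFFFFF
FFFFFFFFFFF###A8DFFFFF##EFFFFF
EFFFFFFFFFFF###98EFFFFB##EFFFF
FFFFFFFFFFFFF###98CDCA8##BFFFF
EEFFFFFFFFFFFE###98999DF##BFFF
EEEFFFFFFFFFFFC###99989C###EFF
EEEFFFFFFFFFFFF###########5BFF
EEEEFFFFFFFFFFFF###9CCFFFFFFFF
[ 544.16559721 -156.21909716   69.12029998] [-0.85225654 -4.52751435  6.47172642]
```

The bar is unmoved in the nest; only the shadow had gone. Handing in.

```bash
python3 -c "
from bench import env
print(env.sign_off())"
```

```text
the job is handed in; nothing more can be done
None
```

The bar is upright in the nest and released, and I handed the job in at about 25 s with the arm still holding the lever mid-green (about 0.37 rad, 7 N); a first grasp closed above the bar without touching it, because the reported tool height was about 30 mm off.

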